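Zero the crank feeder and give it three turns

TASK

Set the bench feeder: wind its crank back (anticlockwise from above) until you feel it come up gently against its stop, then from there crank exactly three full turns clockwise, without overrunning, and let go. Don't force the crank against the stop, and leave the parts lying round the feeder where they are.

Things in the scene. Friction and masses are not known exactly. Their poses are not given: they have to be found in the camera images.
- feeder: Bolted-down crank feeder: dark foot plate 150 x 110 x 10 mm, aluminium gearbox 104 x 86 mm, 60 mm tall, nose tube on its -y side. Origin: centre of the underside, on the crank's axis; z up. The crank's stop is hidden inside, at an unknown angle
- crank_axis (a point): Point on the crank's upright axis, 115 mm above the worktop, in the air over the hub (hub top 92 mm). The steel crank arm (16 mm wide, 77 to 85 mm above the worktop) turns about it: clockwise from above advances, with no stop for over 4 turns; anticlockwise goes back to the stop. Even drag, about 4 N at the handle; it stays where it is left
- crank_handle (a point): Middle of the crank's upright black handle, 115 mm above the worktop: a round sleeve 20 mm across, 50 mm tall (90 to 140 mm above the worktop), which spins freely on its pin, so it can be held from above without turning the hand; hold it firmly (40 N), as a loose grip slips off. Its centre runs on a circle of 55 mm radius about the crank's axis
- spindle_top (a point): Top centre of the 10 mm feed spindle in the middle of the crank's hub, 92 mm above the worktop. It rises by only 0.2 mm for each clockwise turn of the crank, too little to count turns by. Not to be handled
- buffer (a point): Point on the sprung stop ring hidden under the crank's hub, 71 mm above the worktop, 2 mm off the axis. Winding back, the crank meets the stop 0.2 to 0.7 turn from where it starts. The stop holds up to about 6 N at the handle, then its spring yields, about 2.6 N more per mm of handle travel, and returns when eased; over 25 N is too much. This point moves under 0.4 mm: nothing to see
- gear_24_mid (a point): Centre of a steel spur gear with hub, 48 mm in diameter, 18 mm tall, lying beside the feeder; a bystander
- bushing_mid (a point): Centre of a flanged brass bushing, 34 mm in diameter, 28 mm tall, standing beside the feeder; a bystander
- bearing_block_mid (a point): Centre of an aluminium pillow block, 20 x 54 x 34 mm, standing beside the feeder; a bystander
- screwdriver_small_mid (a point): Middle of a small screwdriver, 164 mm long, lying in front of the feeder along y; a bystander

How it is judged:
On the way:
1. the crank has come back against its stop (within 8 degrees) (height (world z) of spindle_top below 0.0918644 m), for 0.2 s.
At the end, for the whole second after the job is handed in: The crank stands three full turns clockwise from its stop, within a twelfth of a turn, at rest and released; gear, bushing, bearing block and screwdriver lie within 20 mm of where they started (height (world z) of spindle_top between 0.0924433 and 0.0924767 m and distance of each of gear_24_mid, bushing_mid, bearing_block_mid, screwdriver_small_mid from where it was at the start of the episode below 0.02 m); the robot touches nothing.
It fails at once if the crank is forced hard into its buffer stop (more than about 28 N at the handle) (distance of buffer from where it was at the start of the episode above 0.00032 m).
It fails at once if the crank is overrun, more than a quarter turn beyond three turns (height (world z) of spindle_top above 0.09251 m).
It fails at once if a part beside the feeder is pushed about (more than 20 mm) (distance of any of gear_24_mid, bushing_mid, bearing_block_mid, screwdriver_small_mid from where it was at the start of the episode above 0.02 m).
It also fails if it takes over 72 s, if anything falls off the work surface, if the arm or the gripper's body presses on something with over 40 N, if the wrist force passes 120 N, or if a joint passes its speed limit or range.

ROBOT

A 6-joint arm with a two-finger parallel gripper is mounted at the origin on a cart in front of the work surface, level with it; the furniture and walls round the work are solid. World frame = base frame: x ahead of the robot, y to its left, z up, the work surface at z = 0. Lengths are in m, angles in rad, forces in N, time in s.
With the tool pointing down it reaches from about 0.275 to 0.85 m from the base axis. Payload 19 kg.
Tool frame: the origin (TCP) lies at the very end of the fingers, on their centre line; the grasp point (between the pads) lies 19 mm behind it; z points along the fingers, y is the line along which they close (so a half turn about z gives the same grasp; the last joint's range is limited). The gripper opens to 85 mm and grips with 20 to 120 N. Pads are 22 mm wide; open, the fingers measure 114 mm over their backs; the gripper's body (76 mm by 85 mm) begins 54 mm behind the grasp point. The pads swing forward as they close: fully open they stand 13 mm farther back than shut.
Start: joints at [-1.422, 0.15, 1.437, -0, 1.554, -0.134], TCP at [0.16, -0.552, 0.231] pointing down, gripper open.
Joint ranges: [-2.8, 2.8], [-0.68, 2.1], [0.12, 2.68], [-1.39, 4.53], [0.16, 2.79], [-2.81, 2.81]. Speed limits (rad/s): [1.89, 1.89, 2.22, 3.01, 3.01, 3.01].

INTERFACE

Orientations are given as a unit quaternion [w, x, y, z].
In Python, from bench import env, camera, workorder, spotter gives the robot as it stands.
- The arm moves only by the tool drive_tool, never from a script. Its argument "moves" is a list of rows, each a list of 2 entries, a list of its own where there are three numbers: the shift along the tool's x, y, z in m, then the turn about the tool's z in degrees. A call has 1 to 20 rows; each row shifts and turns the commanded pose from where the row before left it, along the tool's axes as they then stand; what a row does not reach is not made up. A row lasts 1/10 s, in which the tool goes at most 50 mm and 8.59 degrees, less where a joint would pass 70% of its speed; a pose out of reach is approached as far as the arm can. A call with a gripper value outside its range is refused whole. "claw" is the closure, from -1 (fully open) to 1 (shut), so that 0 is half open, set as the call begins (left out, the last holds). The fingers move at their own pace and stop on an object; "grip_force" is the grip in N (left out, the last holds). Time passes only in rows, so rows that do not move let the fingers close. It gives the time, the measured TCP pose, the force, the opening and the grip force at its end, in the units of the state.
- env.get_obs(): the state, without advancing time (a new reading comes with each control period).
- camera(name): name is "scene" or "top" or "wrist"; returns a dict with "frame" (480x640x3 uint8, red, green, blue), "intrinsics" (3x3 intrinsics, pixels), "k1" (the pictures are not rectified: a ray, as slopes to the right and down, at radius r is drawn at 1 + k1 r^2 times it, then the intrinsics apply), "extrinsics" (4x4, takes a point from world to camera coordinates); the wrist camera has in their place "tool_from_camera" (4x4, takes a point from camera to tool coordinates, whose origin is the TCP and whose axes are the flange's). Camera axes: x right, y up, looking along -z (the intrinsics and any distortion apply to the point x, -y, -z); pixel columns grow to the right and rows downward; lengths in m; the calibration is good to about 2 mm. A picture is of the moment at which its call begins: read the wrist's pose just before it. There is no depth.
- workorder.close_job(): hands the job in; it is judged then, once.
Trained networks look in a picture, given as the dict that the camera call returned (one of the last four; its "shot" number tells which), for a name from the list of things; names that differ only in an ending like _2 or _b are one class to them, and where a whole thing is asked for, a point or a joint stands for the part that bears it (a point fixed in the world has none). Each returns a list of dicts, best first, with "confidence" (0 to 1); they miss things now and then, are a little off and sometimes report something else, mostly with a low value. They report only what shows in the picture. A call takes as long as a camera call.
- spotter.masks_of(query, picture): "mask" (480x640 bool, what is visible of it) and "centre" ([column, row] in pixels, amid what is visible of it).
- spotter.landmark_of(query, picture): "centre" ([column, row] in pixels: a listed point, or the origin of a listed thing).
The state is a dict: "time": time; "q": joint angles; "joint_velocities": joint speeds; "joint_efforts": joint torques, N m; "ee_pos": TCP position; "ee_rot": TCP orientation; "force": force on the tool from outside, world axes, zero at the start; "ft_torque": the same for the moment, N m; "grip_width": finger opening in m; "gripper_force": force on a finger pad.
Only numpy, scipy, OpenCV 4.12 (cv2) and the standard library are available. Lean on these libraries where they do the work, as an engineer would, in place of code of your own. Each camera call takes 0.05 s, during which the arm holds its last target. There are 200 camera calls.

## Working session

There is one attempt and no reset: what is moved stays moved. The work goes in short steps, Python scripts to look and compute and a tool call to move; the robot and the scene stay as the last step left them, time stands still between calls to the robot, and variables do not carry over. Pictures are saved under pics/ and viewed, at most 10 in all, crops included, and the job is handed in when it is done.

Besides the shell and the picture viewer there is one more tool, called after "Request:" as name(argument=value, ...) on one line, values as JSON. drive_tool: Moves the arm, as the interface text tells. Its arguments: {"type":"object","properties":{"moves":{"type":"array"},"claw":{"type":"number"},"grip_force":{"type":"number"}},"required":["moves"]}

```bash
mkdir -p pics; cat > h.py <<'E'
import numpy as np, cv2
from bench import env, camera, workorder, spotter
def ray(p,uv):
    K=np.array(p["intrinsics"]);d=cv2.undistortPoints(np.array([[uv]],float),K,np.array([p["k1"],0,0,0,0.]))[0,0]
    # exact: x_d = x(1+k1 r^2)
    E=np.array(p["extrinsics"]);R=E[:3,:3];t=E[:3,3]
    return -R.T@t, R.T@np.array([d[0],-d[1],-1])
def atz(p,uv,z):
    o,d=ray(p,uv);return o+d*(z-o[2])/d[2]
E
cat > l.py <<'E'
from h import *
np.set_printoptions(precision=4,suppress=True)
o=env.get_obs();print({k:o[k] for k in("time","ee_pos","ee_rot","force","grip_width")})
for n in("top","scene"):
    p=camera(n);cv2.imwrite(f"pics/{n}0.png",p["frame"][:,:,::-1])
    for q,z in(("crank_handle",.115),("crank_axis",.115),("spindle_top",.092),("feeder",0),("gear_24_mid",.009),("bushing_mid",.014),("bearing_block_mid",.017),("screwdriver_small_mid",.01)):
        for r in spotter.landmark_of(q,p)[:2]: print(n,q,round(r["confidence"],2),np.round(r["centre"],1),atz(p,r["centre"],z))
E
python3 l.py
```

```text
{'time': 0.0, 'ee_pos': array([ 0.1604, -0.5519,  0.2307]), 'ee_rot': array([-0.0006,  0.99  ,  0.1409, -0.    ]), 'force': array([-0.8508, -0.0519,  0.4838]), 'grip_width': 0.08490315944762465}
top crank_handle 0.47 [359.4 260.6] [0.5238 0.0443 0.115 ]
top crank_axis 0.58 [368.6 222.8] [0.5888 0.0272 0.115 ]
top spindle_top 0.43 [365.3 230.2] [0.5807 0.0314 0.092 ]
top feeder 0.79 [362.8 238.8] [0.5827 0.0296 0.    ]
top feeder 0.72 [397.6 179.7] [ 0.6987 -0.0406  0.    ]
top gear_24_mid 0.86 [356.5 172.8] [0.7106 0.0396 0.009 ]
top bushing_mid 0.75 [399.4 182.3] [ 0.6893 -0.0419  0.014 ]
top bearing_block_mid 0.63 [301.6 209. ] [0.6382 0.1456 0.017 ]
top screwdriver_small_mid 0.66 [377.6 342.9] [0.3859 0.0076 0.01  ]
scene crank_handle 0.69 [361.4 233.7] [0.5338 0.0411 0.115 ]
scene crank_axis 0.58 [347.9 212.2] [0.5828 0.0329 0.115 ]
scene crank_axis 0.57 [345.7 201.9] [0.604  0.0229 0.115 ]
scene spindle_top 0.49 [344.6 223.2] [0.5838 0.0376 0.092 ]
scene feeder 0.71 [346.6 262.7] [0.5764 0.035  0.    ]
scene feeder 0.33 [344.1 203.3] [ 0.7002 -0.042   0.    ]
scene gear_24_mid 0.95 [303.2 214.2] [0.7083 0.0425 0.009 ]
scene bushing_mid 0.5 [345.  203.7] [ 0.6866 -0.0344  0.014 ]
scene bearing_block_mid 0.6 [270.2 259.2] [0.6391 0.1479 0.017 ]
scene screwdriver_small_mid 0.79 [427.8 335.5] [0.3838 0.0155 0.01  ]
```

View pics/top0.png

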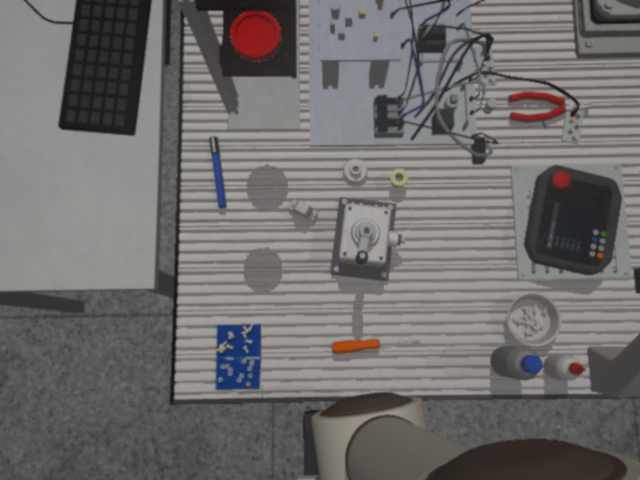

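View pics/scene0.png

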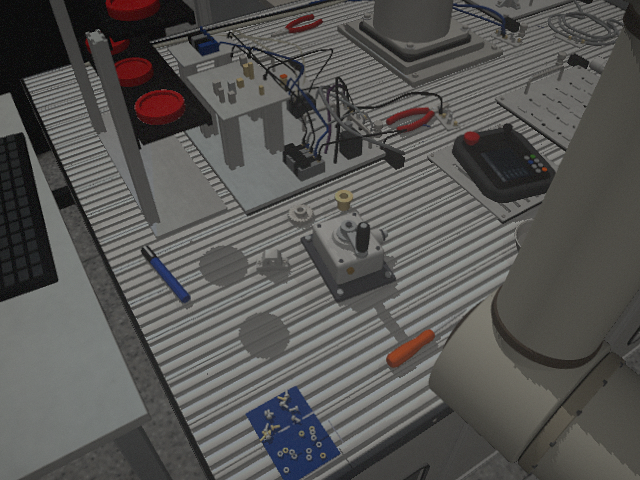

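Top view: the feeder is at about (364,238), with its black handle at (361,258) and its hub at (366,230). In the scene view the handle is at (362,236). Both fit an axis near (0.58, 0.032) and a handle near (0.528, 0.043). There are bottles along the way, so I'll travel high.

Request:
drive_tool(moves=[[[0,0,-0.025],4.05],[[0,0,-0.025],4.05],[[0,0,-0.025],4.05],[[0,0,-0.025],4.05],[[0.019,-0.031,0],0],[[0.019,-0.031,0],0],[[0.019,-0.031,0],0],[[0.019,-0.031,0],0],[[0.019,-0.031,0],0],[[0.019,-0.031,0],0],[[0.019,-0.031,0],0],[[0.019,-0.031,0],0],[[0.019,-0.031,0],0],[[0.019,-0.031,0],0],[[0.019,-0.031,0],0],[[0.019,-0.031,0],0],[[0.019,-0.031,0],0],[[0.019,-0.031,0],0],[[0.019,-0.031,0],0],[[0,0,0],0]], claw=-1, grip_force=40)

```text
time: 2.9
ee_pos: [0.4467, -0.0841, 0.3312]
ee_rot: [-0.0, 1.0, 0.002, 0.0]
force: [0.1, -0.8, 0.4]
grip_width: 0.0854
gripper_force: 0.0
```

Request:
drive_tool(moves=[[[0.014,-0.025,0],0],[[0.014,-0.025,0.01],0],[[0.014,-0.025,0.015],0],[[0.014,-0.025,0.015],0],[[0.014,-0.025,0.015],0],[[0,0,0.015],0],[[0,0,0],0.2]])

```text
time: 3.6
ee_pos: [0.5147, 0.0379, 0.2593]
ee_rot: [-0.0, 1.0, -0.001, -0.002]
force: [0.1, -1.3, 0.4]
grip_width: 0.0853
gripper_force: 0.0
```

```bash
cat > w.py <<'E'
from h import *
import sys
from scipy.spatial.transform import Rotation as Ro
np.set_printoptions(precision=4,suppress=True)
o=env.get_obs();p=camera("wrist");q=o["ee_rot"]
print(o["time"],o["ee_pos"],q,o["force"])
T=np.eye(4);T[:3,:3]=Ro.from_quat([q[1],q[2],q[3],q[0]]).as_matrix();T[:3,3]=o["ee_pos"]
p["extrinsics"]=np.linalg.inv(T@np.array(p["tool_from_camera"]))
cv2.imwrite(f"pics/w{sys.argv[1]}.png",p["frame"][:,:,::-1])
for q,z in(("crank_handle",.115),("crank_axis",.115),("spindle_top",.092),("feeder",0)):
    for r in spotter.landmark_of(q,p)[:2]: print(q,round(r["confidence"],2),np.round(r["centre"],1),atz(p,r["centre"],z))
for r in spotter.masks_of("crank_handle",p)[:1]:
    ys,xs=np.where(r["mask"]);print("mask",r["centre"],xs.min(),xs.max(),ys.min(),ys.max(),atz(p,r["centre"],.115))
E
python3 w.py 1
```

```text
3.6 [0.5147 0.0379 0.2593] [-0.0001  1.     -0.0013 -0.0016] [ 0.0638 -1.2751  0.3529]
crank_handle 0.69 [309.6 209. ] [0.5281 0.046  0.115 ]
crank_axis 0.74 [324.8 141.7] [0.5843 0.0331 0.115 ]
crank_axis 0.62 [326.6 145.7] [0.5811 0.0316 0.115 ]
spindle_top 0.42 [327.6 141.1] [0.5834 0.0301 0.092 ]
feeder 0.31 [326.8 139.9] [0.5794 0.0282 0.    ]
mask [308.7, 205.8] 300 323 192 225 [0.531  0.0468 0.115 ]
```

View pics/w1.png

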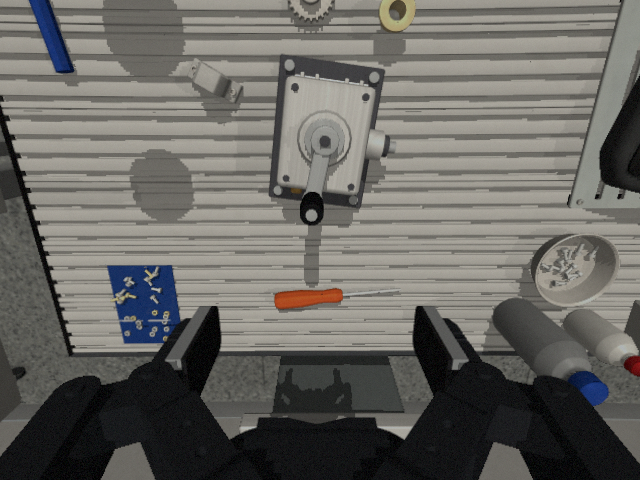

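The handle's pin top is at (312,214) and the hub at (324,141). That gives a handle at (0.528, 0.045) and an axis at (0.582, 0.032), 55 mm apart as expected. Now descend and grip.

Request:
drive_tool(moves=[[[0.007,-0.0035,0.02],0],[[0.0063,-0.0035,0.02],0],[[0,0,0.02],0],[[0,0,0.02],0],[[0,0,0.02],0],[[0,0,0.02],0],[[0,0,0.02],0],[[0,0,0.02],0],[[0,0,0],0],[[0,0,0],0]])

```text
time: 4.9
ee_pos: [0.529, 0.0446, 0.1022]
ee_rot: [-0.0, 1.0, -0.002, 0.0]
force: [0.3, -0.1, -0.0]
grip_width: 0.085
gripper_force: 0.0
```

Request:
drive_tool(moves=[[[0,0,0],0],[[0,0,0],0],[[0,0,0],0],[[0,0,0],0],[[0,0,0],0],[[0,0,0],0],[[0,0,0],0],[[0,0,0],0],[[0,0,0],0],[[0,0,0],0]], claw=1, grip_force=40)

```text
time: 5.9
ee_pos: [0.529, 0.0446, 0.1018]
ee_rot: [0.0, 1.0, -0.002, 0.0]
force: [-0.6, -2.0, 5.5]
grip_width: 0.0194
gripper_force: 38.9
```

```bash
python3 w.py 2
```

```text
5.9 [0.529  0.0446 0.1018] [ 0.0002  1.     -0.0018  0.0004] [-0.5711 -2.0231  5.543 ]
crank_handle 0.56 [316.5 324.5] [0.5301 0.0467 0.115 ]
crank_handle 0.22 [151.7  75.9] [0.6295 0.1028 0.115 ]
crank_axis 0.66 [355.3 206.1] [0.5836 0.0313 0.115 ]
spindle_top 0.94 [346.8 193.1] [0.5841 0.0327 0.092 ]
mask [315.0, 328.1] 293 341 282 379 [0.5283 0.0474 0.115 ]
```

View pics/w2.png

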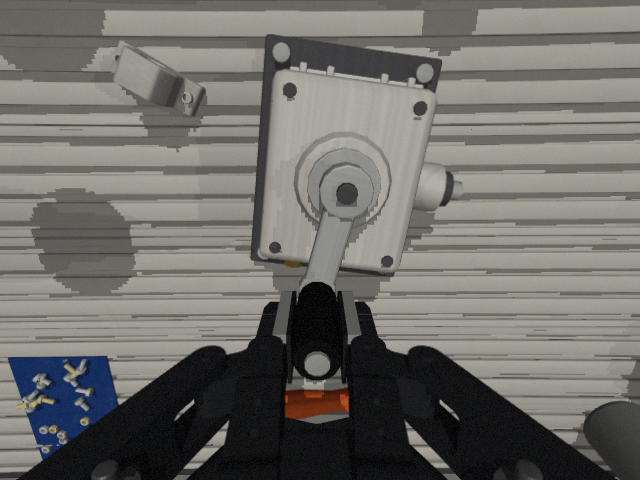

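Handle at (317,340) is held between the pads. Next I'll generate rows for the circle.

```bash
cat > arc.py <<'E'
import sys,numpy as np
a,s,n=map(float,sys.argv[1:4]);t=np.radians(a+s*np.arange(int(n)+1))
print("[%s]"%", ".join("[[%.4f, %.4f, 0], 0]"%(x,y) for x,y in zip(np.diff(.055*np.cos(t)),-np.diff(.055*np.sin(t)))))
E
python3 arc.py 167 5 13; for k in $(seq 232 6 424); do echo $k $(python3 arc.py $k 2 3); done
```

```text
[[[-0.0009, 0.0047, 0], 0], [[-0.0005, 0.0048, 0], 0], [[-0.0000, 0.0048, 0], 0], [[0.0004, 0.0048, 0], 0], [[0.0008, 0.0047, 0], 0], [[0.0012, 0.0046, 0], 0], [[0.0016, 0.0045, 0], 0], [[0.0020, 0.0044, 0], 0], [[0.0024, 0.0042, 0], 0], [[0.0027, 0.0040, 0], 0], [[0.0031, 0.0037, 0], 0], [[0.0034, 0.0034, 0], 0], [[0.0036, 0.0031, 0], 0]]
232 [[[0.0015, 0.0012, 0], 0], [[0.0016, 0.0011, 0], 0], [[0.0016, 0.0010, 0], 0]]
238 [[[0.0016, 0.0010, 0], 0], [[0.0017, 0.0009, 0], 0], [[0.0017, 0.0009, 0], 0]]
244 [[[0.0017, 0.0008, 0], 0], [[0.0018, 0.0008, 0], 0], [[0.0018, 0.0007, 0], 0]]
250 [[[0.0018, 0.0006, 0], 0], [[0.0018, 0.0006, 0], 0], [[0.0019, 0.0005, 0], 0]]
256 [[[0.0019, 0.0004, 0], 0], [[0.0019, 0.0004, 0], 0], [[0.0019, 0.0003, 0], 0]]
262 [[[0.0019, 0.0002, 0], 0], [[0.0019, 0.0002, 0], 0], [[0.0019, 0.0001, 0], 0]]
268 [[[0.0019, 0.0000, 0], 0], [[0.0019, -0.0000, 0], 0], [[0.0019, -0.0001, 0], 0]]
274 [[[0.0019, -0.0002, 0], 0], [[0.0019, -0.0002, 0], 0], [[0.0019, -0.0003, 0], 0]]
280 [[[0.0019, -0.0004, 0], 0], [[0.0019, -0.0004, 0], 0], [[0.0019, -0.0005, 0], 0]]
286
[... 1395 characters left out ...]
008, -0.0018, 0], 0], [[-0.0008, -0.0017, 0], 0], [[-0.0009, -0.0017, 0], 0]]
388 [[[-0.0009, -0.0017, 0], 0], [[-0.0010, -0.0016, 0], 0], [[-0.0010, -0.0016, 0], 0]]
394 [[[-0.0011, -0.0016, 0], 0], [[-0.0012, -0.0015, 0], 0], [[-0.0012, -0.0015, 0], 0]]
400 [[[-0.0013, -0.0014, 0], 0], [[-0.0013, -0.0014, 0], 0], [[-0.0014, -0.0014, 0], 0]]
406 [[[-0.0014, -0.0013, 0], 0], [[-0.0014, -0.0013, 0], 0], [[-0.0015, -0.0012, 0], 0]]
412 [[[-0.0015, -0.0012, 0], 0], [[-0.0016, -0.0011, 0], 0], [[-0.0016, -0.0010, 0], 0]]
418 [[[-0.0016, -0.0010, 0], 0], [[-0.0017, -0.0009, 0], 0], [[-0.0017, -0.0009, 0], 0]]
424 [[[-0.0017, -0.0008, 0], 0], [[-0.0018, -0.0008, 0], 0], [[-0.0018, -0.0007, 0], 0]]
```

Request:
drive_tool(moves=[[[-0.0009,0.0047,0],0],[[-0.0005,0.0048,0],0],[[0,0.0048,0],0],[[0.0004,0.0048,0],0],[[0.0008,0.0047,0],0],[[0.0012,0.0046,0],0],[[0,0,0],0]])

```text
time: 6.9
ee_pos: [0.5294, 0.0161, 0.1018]
ee_rot: [-0.0, 1.0, -0.002, -0.0]
force: [-7.0, 0.0, 9.4]
grip_width: 0.0194
gripper_force: 39.5
```

Request:
drive_tool(moves=[[[0.0016,0.0045,0],0],[[0.002,0.0044,0],0],[[0.0024,0.0042,0],0],[[0.0027,0.004,0],0],[[0.0031,0.0037,0],0],[[0.0034,0.0034,0],0],[[0.0036,0.0031,0],0],[[0,0,0],0]])

```text
time: 7.7
ee_pos: [0.5482, -0.012, 0.1018]
ee_rot: [0.001, 1.0, -0.002, -0.0]
force: [-7.6, -8.6, 11.3]
grip_width: 0.0194
gripper_force: 39.8
```

Request:
drive_tool(moves=[[[-0.0003,0.0005,0],0],[[-0.0003,0.0005,0],0],[[0,0,0],0]])

```text
time: 8.0
ee_pos: [0.5479, -0.0123, 0.1019]
ee_rot: [0.0, 1.0, -0.002, 0.0]
force: [-2.7, -4.0, 6.0]
grip_width: 0.0192
gripper_force: 39.3
```

```bash
python3 w.py 3
```

```text
8.0 [ 0.5479 -0.0123  0.1019] [ 0.0003  1.     -0.0018  0.0003] [-2.6531 -4.0349  6.0331]
crank_handle 0.67 [317.3 324.5] [ 0.549  -0.0106  0.115 ]
crank_axis 0.58 [213.7 253.6] [0.5828 0.0316 0.115 ]
spindle_top 0.75 [225.3 235.1] [0.5831 0.0327 0.092 ]
feeder 0.66 [259.1 194.3] [0.5837 0.0315 0.    ]
mask [315.5, 329.1] 293 341 282 380 [ 0.5467 -0.0098  0.115 ]
```

View pics/w3.png

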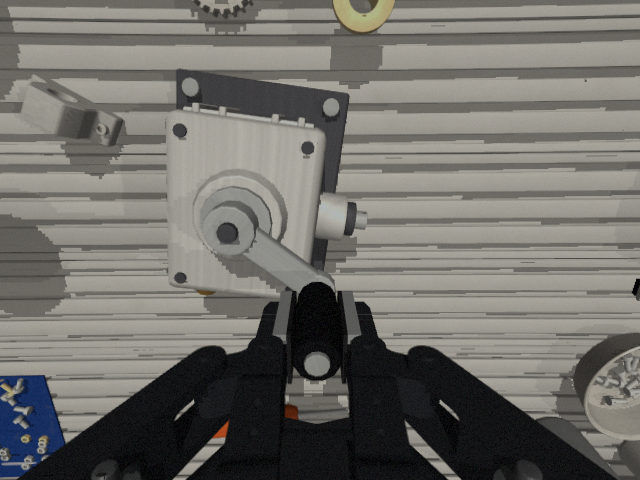

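The handle (315,329) sits at the same place in the pads, and the arm points up-left to the hub at (228,232). The hold is sound, so I'll creep back in 6° steps.

Request:
drive_tool(moves=[[[0.0014,0.0013,0],0],[[0.0015,0.0012,0],0],[[0.0015,0.0012,0],0],[[0,0,0],0]])

```text
time: 8.7
ee_pos: [0.5522, -0.0157, 0.1018]
ee_rot: [-0.0, 1.0, -0.002, 0.0]
force: [-3.4, -0.8, 7.7]
grip_width: 0.0188
gripper_force: 39.4
```

Request:
drive_tool(moves=[[[0.0016,0.001,0],0],[[0.0017,0.0009,0],0],[[0.0017,0.0009,0],0],[[0,0,0],0]])

```text
time: 9.1
ee_pos: [0.5572, -0.0185, 0.1018]
ee_rot: [-0.0, 1.0, -0.002, 0.0]
force: [-2.6, 0.1, 7.1]
grip_width: 0.0193
gripper_force: 39.4
```

Request:
drive_tool(moves=[[[0.0017,0.0008,0],0],[[0.0018,0.0008,0],0],[[0.0018,0.0007,0],0],[[0,0,0],0]])

```text
time: 9.5
ee_pos: [0.5625, -0.0209, 0.1018]
ee_rot: [0.0, 1.0, -0.002, 0.0]
force: [-2.3, -1.3, 7.2]
grip_width: 0.0198
gripper_force: 39.4
```

Request:
drive_tool(moves=[[[0.0018,0.0006,0],0],[[0.0018,0.0006,0],0],[[0.0019,0.0005,0],0],[[0,0,0],0]])

```text
time: 9.9
ee_pos: [0.568, -0.0226, 0.1018]
ee_rot: [0.0, 1.0, -0.002, 0.0]
force: [-1.6, -0.2, 6.7]
grip_width: 0.0195
gripper_force: 39.4
```

Request:
drive_tool(moves=[[[0.0019,0.0004,0],0],[[0.0019,0.0004,0],0],[[0.0019,0.0003,0],0],[[0,0,0],0]])

```text
time: 10.3
ee_pos: [0.5737, -0.0238, 0.1018]
ee_rot: [0.0, 1.0, -0.002, 0.0]
force: [-2.9, -2.7, 6.4]
grip_width: 0.0194
gripper_force: 39.4
```

Request:
drive_tool(moves=[[[0.0019,0.0002,0],0],[[0.0019,0.0002,0],0],[[0.0019,0.0001,0],0],[[0,0,0],0]])

```text
time: 10.7
ee_pos: [0.5794, -0.0244, 0.1018]
ee_rot: [0.0, 1.0, -0.002, 0.0]
force: [-2.4, -2.0, 6.9]
grip_width: 0.0193
gripper_force: 39.4
```

Request:
drive_tool(moves=[[[0.0019,0,0],0],[[0.0019,0,0],0],[[0.0019,-0.0001,0],0],[[0,0,0],0]])

```text
time: 11.1
ee_pos: [0.5852, -0.0243, 0.1019]
ee_rot: [0.0, 1.0, -0.002, 0.0]
force: [-2.4, -3.3, 6.8]
grip_width: 0.0193
gripper_force: 39.4
```

Request:
drive_tool(moves=[[[0.0019,-0.0002,0],0],[[0.0019,-0.0002,0],0],[[0.0019,-0.0003,0],0],[[0,0,0],0]])

```text
time: 11.5
ee_pos: [0.5909, -0.0237, 0.1018]
ee_rot: [0.0, 1.0, -0.002, 0.0]
force: [-1.4, -3.1, 6.6]
grip_width: 0.0194
gripper_force: 39.4
```

Request:
drive_tool(moves=[[[0.0019,-0.0004,0],0],[[0.0019,-0.0004,0],0],[[0.0019,-0.0005,0],0],[[0,0,0],0]])

```text
time: 11.9
ee_pos: [0.5967, -0.0225, 0.1018]
ee_rot: [0.0, 1.0, -0.002, 0.0]
force: [-1.9, -3.2, 5.7]
grip_width: 0.0195
gripper_force: 39.3
```

Request:
drive_tool(moves=[[[0.0018,-0.0006,0],0],[[0.0018,-0.0006,0],0],[[0.0018,-0.0007,0],0],[[0,0,0],0]])

```text
time: 12.3
ee_pos: [0.6018, -0.0208, 0.1018]
ee_rot: [0.001, 1.0, -0.002, -0.0]
force: [-5.4, -6.7, 8.2]
grip_width: 0.0195
gripper_force: 39.5
```

Request:
drive_tool(moves=[[[0.0018,-0.0008,0],0],[[0.0009,-0.0004,0],0],[[0,0,0],0]])

```text
time: 12.6
ee_pos: [0.604, -0.02, 0.1018]
ee_rot: [0.001, 1.0, -0.002, -0.001]
force: [-9.7, -7.8, 10.3]
grip_width: 0.0194
gripper_force: 39.7
```

Request:
drive_tool(moves=[[[0.0009,-0.0004,0],0],[[0.0009,-0.0004,0],0],[[0,0,0],0],[[0,0,0],0]])

```text
time: 13.0
ee_pos: [0.6054, -0.0193, 0.1017]
ee_rot: [0.001, 1.0, -0.002, -0.001]
force: [-13.8, -9.8, 10.5]
grip_width: 0.019
gripper_force: 39.9
```

The stop is confirmed: tangential force was 2.7, 7.4, 12.0 and then 16.7 N as the handle stalled, which puts the stop near 291°. Next are the three clockwise turns, from a commanded angle of about 296.5°.

```bash
python3 arc.py 296.5 -12 15;python3 arc.py 116.5 -12 15
```

```text
[[[-0.0108, 0.0040, 0], 0], [[-0.0114, 0.0017, 0], 0], [[-0.0115, -0.0007, 0], 0], [[-0.0111, -0.0031, 0], 0], [[-0.0102, -0.0053, 0], 0], [[-0.0089, -0.0073, 0], 0], [[-0.0072, -0.0090, 0], 0], [[-0.0051, -0.0103, 0], 0], [[-0.0029, -0.0111, 0], 0], [[-0.0005, -0.0115, 0], 0], [[0.0019, -0.0113, 0], 0], [[0.0042, -0.0107, 0], 0], [[0.0063, -0.0096, 0], 0], [[0.0082, -0.0081, 0], 0], [[0.0097, -0.0062, 0], 0]]
[[[0.0108, -0.0040, 0], 0], [[0.0114, -0.0017, 0], 0], [[0.0115, 0.0007, 0], 0], [[0.0111, 0.0031, 0], 0], [[0.0102, 0.0053, 0], 0], [[0.0089, 0.0073, 0], 0], [[0.0072, 0.0090, 0], 0], [[0.0051, 0.0103, 0], 0], [[0.0029, 0.0111, 0], 0], [[0.0005, 0.0115, 0], 0], [[-0.0019, 0.0113, 0], 0], [[-0.0042, 0.0107, 0], 0], [[-0.0063, 0.0096, 0], 0], [[-0.0082, 0.0081, 0], 0], [[-0.0097, 0.0062, 0], 0]]
```

Request:
drive_tool(moves=[[[-0.0108,0.004,0],0],[[-0.0114,0.0017,0],0],[[-0.0115,-0.0007,0],0],[[-0.0111,-0.0031,0],0],[[-0.0102,-0.0053,0],0],[[-0.0089,-0.0073,0],0],[[-0.0072,-0.009,0],0],[[0,0,0],0]])

```text
time: 13.8
ee_pos: [0.5348, 0.0027, 0.1018]
ee_rot: [-0.0, 1.0, -0.001, 0.0]
force: [-4.7, 2.6, 6.7]
grip_width: 0.0192
gripper_force: 39.7
```

Request:
drive_tool(moves=[[[-0.0051,-0.0103,0],0],[[-0.0029,-0.0111,0],0],[[-0.0005,-0.0115,0],0],[[0.0019,-0.0113,0],0],[[0.0042,-0.0107,0],0],[[0.0063,-0.0096,0],0],[[0.0082,-0.0081,0],0],[[0.0097,-0.0062,0],0],[[0,0,0],0],[[0,0,0],0]])

```text
time: 14.8
ee_pos: [0.5584, 0.0806, 0.1018]
ee_rot: [0.0, 1.0, -0.002, 0.001]
force: [5.2, -3.0, 5.3]
grip_width: 0.0191
gripper_force: 39.6
```

Request:
drive_tool(moves=[[[0.0108,-0.0036,0],0],[[0.0114,-0.0017,0],0],[[0.0115,0.0007,0],0],[[0.0111,0.0031,0],0],[[0.0102,0.0053,0],0],[[0.0089,0.0073,0],0],[[0.0072,0.009,0],0],[[0,0,0],0],[[0,0,0],0]])

```text
time: 15.7
ee_pos: [0.629, 0.0598, 0.1017]
ee_rot: [0.0, 1.0, -0.002, 0.0]
force: [0.8, -3.4, 8.4]
grip_width: 0.0192
gripper_force: 39.9
```

Request:
drive_tool(moves=[[[0.0051,0.0103,0],0],[[0.0029,0.0111,0],0],[[0.0005,0.0115,0],0],[[-0.0019,0.0113,0],0],[[-0.0042,0.0107,0],0],[[-0.0063,0.0096,0],0],[[-0.0082,0.0081,0],0],[[-0.0097,0.0062,0],0],[[0,0,0],0],[[0,0,0],0]])

```text
time: 16.7
ee_pos: [0.6063, -0.0189, 0.1018]
ee_rot: [0.0, 1.0, -0.002, 0.0]
force: [-2.0, -3.8, 8.2]
grip_width: 0.0189
gripper_force: 40.0
```

```bash
python3 w.py 4
```

```text
16.7 [ 0.6063 -0.0189  0.1018] [ 0.0002  1.     -0.0018  0.0001] [-2.0266 -3.8074  8.242 ]
crank_handle 0.86 [316.3 327. ] [ 0.6062 -0.0167  0.115 ]
spindle_top 0.5 [221.8 338.6] [0.5841 0.0332 0.092 ]
spindle_top 0.34 [314.  327.8] [ 0.5904 -0.0154  0.092 ]
mask [316.0, 331.0] 293 341 282 380 [ 0.6041 -0.0165  0.115 ]
```

One turn done, with the handle still seated in the pads. Second turn.

Request:
drive_tool(moves=[[[-0.0108,0.004,0],0],[[-0.0114,0.0017,0],0],[[-0.0115,-0.0007,0],0],[[-0.0111,-0.0031,0],0],[[-0.0102,-0.0053,0],0],[[-0.0089,-0.0073,0],0],[[-0.0072,-0.009,0],0],[[-0.0051,-0.0103,0],0],[[-0.0029,-0.0111,0],0],[[-0.0005,-0.0115,0],0],[[0.0019,-0.0113,0],0],[[0.0042,-0.0107,0],0],[[0.0063,-0.0096,0],0],[[0.0082,-0.0081,0],0],[[0.0097,-0.0062,0],0],[[0,0,0],0]])

```text
time: 18.6
ee_pos: [0.5586, 0.0806, 0.1017]
ee_rot: [0.0, 1.0, -0.001, 0.001]
force: [4.9, -2.4, 8.4]
grip_width: 0.0189
gripper_force: 40.1
```

Request:
drive_tool(moves=[[[0.0108,-0.004,0],0],[[0.0114,-0.0017,0],0],[[0.0115,0.0007,0],0],[[0.0111,0.0031,0],0],[[0.0102,0.0053,0],0],[[0.0089,0.0073,0],0],[[0.0072,0.009,0],0],[[0.0051,0.0103,0],0],[[0.0029,0.0111,0],0],[[0.0005,0.0115,0],0],[[-0.0019,0.0113,0],0],[[-0.0042,0.0107,0],0],[[-0.0063,0.0096,0],0],[[-0.0082,0.0081,0],0],[[-0.0097,0.0062,0],0],[[0,0,0],0]])

```text
time: 20.2
ee_pos: [0.606, -0.019, 0.1018]
ee_rot: [-0.0, 1.0, -0.002, 0.0]
force: [-2.0, -4.2, 5.3]
grip_width: 0.0191
gripper_force: 39.9
```

```bash
python3 w.py 5
```

```text
20.2 [ 0.606  -0.019   0.1018] [-0.      1.     -0.0019  0.0003] [-1.9802 -4.2025  5.3429]
crank_handle 0.55 [315.6 324.1] [ 0.6074 -0.0166  0.115 ]
crank_axis 0.18 [315.6 324.6] [ 0.6071 -0.0166  0.115 ]
spindle_top 0.57 [223.4 339. ] [0.5835 0.0323 0.092 ]
feeder 0.85 [255.9 270.4] [0.5812 0.031  0.    ]
```

Two turns. Now the third turn, followed by about 6° more to reach the 291° stop angle.

Request:
drive_tool(moves=[[[-0.0108,0.004,0],0],[[-0.0114,0.0017,0],0],[[-0.0115,-0.0007,0],0],[[-0.0111,-0.0031,0],0],[[-0.0102,-0.0053,0],0],[[-0.0089,-0.0073,0],0],[[-0.0072,-0.009,0],0],[[-0.0051,-0.0103,0],0],[[-0.0029,-0.0111,0],0],[[-0.0005,-0.0115,0],0],[[0.0019,-0.0113,0],0],[[0.0042,-0.0107,0],0],[[0.0063,-0.0096,0],0],[[0.0082,-0.0081,0],0],[[0.0097,-0.0062,0],0],[[0,0,0],0]])

```text
time: 22.1
ee_pos: [0.5586, 0.0806, 0.1017]
ee_rot: [0.0, 1.0, -0.001, 0.001]
force: [5.2, -2.0, 7.0]
grip_width: 0.0194
gripper_force: 40.2
```

Request:
drive_tool(moves=[[[0.0108,-0.004,0],0],[[0.0114,-0.0017,0],0],[[0.0115,0.0007,0],0],[[0.0111,0.0031,0],0],[[0.0102,0.0053,0],0],[[0.0089,0.0073,0],0],[[0.0072,0.009,0],0],[[0.0051,0.0103,0],0],[[0.0029,0.0111,0],0],[[0.0005,0.0115,0],0],[[-0.0019,0.0113,0],0],[[-0.0042,0.0107,0],0],[[-0.0063,0.0096,0],0],[[-0.0082,0.0081,0],0],[[-0.0097,0.0062,0],0],[[-0.0026,0.0012,0],0],[[-0.0026,0.001,0],0],[[0,0,0],0],[[0,0,0],0]])

```text
time: 24.0
ee_pos: [0.6016, -0.0209, 0.1018]
ee_rot: [0.0, 1.0, -0.002, 0.001]
force: [0.6, -3.0, 6.2]
grip_width: 0.0192
gripper_force: 40.1
```

```bash
python3 w.py 6
```

```text
24.0 [ 0.6016 -0.0209  0.1018] [ 0.0001  1.     -0.0017  0.0006] [ 0.5785 -3.0444  6.2499]
crank_handle 0.67 [312.2 326. ] [ 0.602  -0.0169  0.115 ]
crank_axis 0.15 [210.3  67.9] [0.7047 0.017  0.115 ]
spindle_top 0.72 [220.3 333. ] [0.5828 0.0317 0.092 ]
feeder 0.53 [211.8  66.9] [0.7206 0.0483 0.    ]
mask [315.1, 328.9] 292 342 282 379 [ 0.6005 -0.0182  0.115 ]
```

View pics/w6.png

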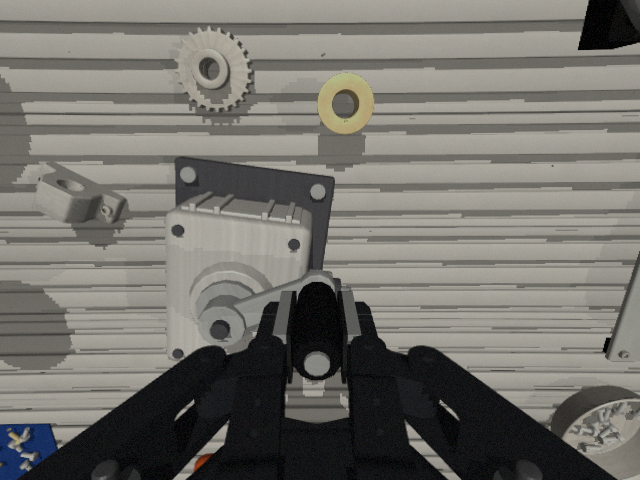

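The handle (315,330) is still held at 290.9°, three turns on from the stop, and the gear, bushing and block look undisturbed. Release and rise.

Request:
drive_tool(moves=[[[0,0,0],0],[[0,0,0],0],[[0,0,0],0],[[0,0,0],0],[[0,0,0],0],[[0,0,0],0],[[0,0,0],0],[[0,0,0],0]], claw=-1)

```text
time: 25.1
ee_pos: [0.6011, -0.0208, 0.1013]
ee_rot: [-0.0, 1.0, -0.002, -0.0]
force: [-0.4, 0.6, -0.6]
grip_width: 0.0854
gripper_force: 0.0
```

Request:
drive_tool(moves=[[[0,0,-0.01],0],[[0,0,-0.02],0],[[0,0,-0.02],0],[[0,0,-0.025],0],[[0,0,-0.025],0],[[0,0,-0.025],0],[[0,0,-0.025],0],[[0,0,-0.02],0],[[0,0,0],0],[[0,0,0],0],[[0,0,0],0]])

```text
time: 26.2
ee_pos: [0.6008, -0.0208, 0.2706]
ee_rot: [-0.0, 1.0, -0.002, -0.001]
force: [0.8, -0.9, -0.6]
grip_width: 0.085
gripper_force: 0.0
```

```bash
python3 w.py 7
```

```text
26.2 [ 0.6008 -0.0208  0.2706] [-0.0001  1.     -0.0017 -0.0006] [ 0.7629 -0.9081 -0.5509]
crank_handle 0.78 [315.4 218.2] [ 0.603  -0.0175  0.115 ]
crank_axis 0.72 [262.1 240. ] [0.5822 0.0322 0.115 ]
spindle_top 0.42 [266.1 231.6] [0.5829 0.0317 0.092 ]
feeder 0.84 [282.1 207.7] [0.5844 0.0247 0.    ]
mask [314.7, 220.2] 306 327 203 236 [ 0.6011 -0.0169  0.115 ]
```

View pics/w7.png

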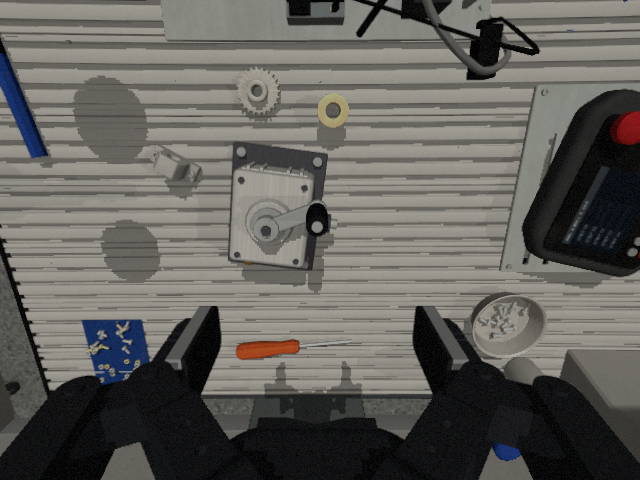

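The handle is released at (317,222), with the crank where I left it. The gear (259,92), bushing (333,110), block (178,166) and screwdriver (290,348) are in place, and the gripper is clear.

```bash
python3 -c "from bench import workorder;print(workorder.close_job())"
```

```text
the job is handed in; nothing more can be done
None
```

I wound the crank back gently to its stop (about 17 N at the handle), cranked it three full turns clockwise to within about a degree by arm position, released it and handed the job in; the bystander parts look undisturbed, but no verdict came back.

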